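# Index the phone carriage and press its camera bezel with the locking pliers

### The job

The phone standing in the red fixture needs its camera bezel pressed in: pull up the index knob, slide the carriage one notch towards the pliers and let the knob drop back in. Then squeeze the plier handles together until they snap locked, take your hand off for two seconds, and pull the release lever so that the pliers spring open again and the lever is free. Do not shift the other things lying about.

Things in the scene. Friction and masses are not known exactly. Their poses are not given: they have to be found in the camera images.
- fixture: Red base plate, 135 x 350 x 8 mm, fixed to the bench. Origin under the pliers' pivot, at the plate's underside. z up. The pliers lie level 78 mm above the underside, jaws pointing to the fixture's +y, handles to its -y; the phone carriage runs along y on two steel rods on the +y side. Its own -x side is roughly towards the robot. All offsets below are along these axes.
- carriage (a joint): Slide of the aluminium carriage, m. It carries a phone standing on its long edge (150 along y, 9 thick along x, top edge 98 mm above the plate's underside). 0 = start notch; grows towards the pliers (fixture -y). Notches at -0.025, 0 and +0.025; ends of travel -0.034 and +0.034. Needs about 2 N to slide when the pin is out.
- index_knob (a joint): Lift of the spring plunger on the carriage, m: 0 = pin fully in its notch, 0.014 = highest; above about 0.010 the pin is clear of the notched bar. Spring 4.5 N at rest, 6.6 N fully up. Its round tip finds the notch if let go within 2 to 3 mm of it; let go elsewhere it rides on top of the bar.
- knob_grip (a point): Middle of the black knob's head (upright cylinder 24 mm in diameter, 20 mm tall, head from 62 to 82 mm above the plate's underside while seated). It stands beside the phone, 46 mm from the phone's face on the fixture's -x side, and travels with the carriage.
- bezel (a joint): How far the camera bezel is pressed in, m: about 0 = standing 5 mm proud, 0.004 = stop. The locked jaws leave it at 0.0035 to 0.004.
- bezel_face (a point): Centre of the outer face of the camera bezel, a dark disc 18 mm in diameter on the phone's back (fixture +x side), near the phone's end next to the pliers. The jaws' rubber pads are at fixture y = +45 mm; the bezel gets there at carriage 0.025.
- plier_handle (a joint): Hinge of the moving plier handle about a vertical axis at fixture x = +10, y = 0 mm, rad: 0 = open, 0.27 = shut and locked; over centre at about 0.20, before which it springs open again by itself. Needs up to about 16 N at handle_grip to shut; beyond the centre it snaps shut by itself.
- handle_grip (a point): Middle of the moving handle where it is squeezed, 88 mm from its hinge: steel channel 12 mm wide, 16 mm tall (70 to 86 mm above the plate's underside), reaching 112 mm from the hinge. Fixture +x side of the pliers. Over both handles it measures about 63 mm here when open, 40 mm locked.
- fixed_grip (a point): Middle of the fixed handle opposite handle_grip: steel bar along the fixture's y, 12 mm wide (x), 16 mm tall, ending 24 mm beyond this point on the -y side. It does not move.
- release_lever (a joint): Hinge of the release lever on the moving handle, rad: 0 = at rest (a light spring returns it), 0.4 = fully pulled. Its tail is pulled sideways away from the fixed handle, to the fixture's +x. With the pliers locked it moves freely by 0.12, then prises the handle open with about 5 N at lever_grip; 20 to 35 mm of travel of the tail pops the pliers open, and the whole handle then springs 0.27 rad outwards.
- lever_grip (a point): Middle of the release lever's grip: an upright black sleeve that turns freely on the lever, 12 mm in diameter, from 83 to 110 mm above the plate's underside; this point is at 96 mm. It stands behind the ends of both handles, 148 mm from the handle's hinge, on a flat bar whose top is at 81 mm. Pinch it above the bar and pull, or push it from its -x side.
- spare_phone: Loose black phone lying flat, 150 x 72 x 9 mm. Bystander. Origin at the centre of its underside.
- screwdriver: Loose screwdriver with a black handle, 160 mm long, lying on the robot's side of the fixture. Bystander. Origin at the centre of its underside.
- tweezers: Loose steel tweezers, about 120 mm. Bystander. Origin at the centre of its underside.
- flux_jar: Loose small jar, 48 mm in diameter, 45 mm tall. Bystander. Origin at the centre of its underside.
- parts_tray: Loose grey tray with compartments, 90 x 120 x 22 mm. Bystander. Origin at the centre of its underside.
- solder_reel: Loose white reel, 54 mm in diameter, 33 mm tall. Bystander. Origin at the centre of its underside.
- dust_brush: Loose brush with a wooden handle, 160 mm long. Bystander. Origin at the centre of its underside.

How it is judged (in metres and radians):
On the way, in this order (a step that is already met when the one before it is completed fails the run):
1. the carriage stands one notch nearer the pliers (2.5 mm either way) with the index pin back in its notch (value of joint carriage between 0.0225 and 0.0275 m and value of joint index_knob below 0.002 m), for 0.2 s.
2. the pliers stay locked, the bezel pressed in, with the fingers touching nothing, for 1.5 s (value of joint plier_handle above 0.25 rad and value of joint bezel above 0.003 m and contact force between the fingers and anything else below 0.5 N), for 1.5 s.
3. the release lever is pulled while the pliers are still locked (value of joint release_lever above 0.08 rad and value of joint plier_handle above 0.2 rad).
At the end, for the whole second after the job is handed in: carriage one notch on (0.0225 to 0.0275) and the pin seated (below 2 mm); bezel pressed in by more than 3 mm; plier handle open (below 0.08 rad) and at rest; release lever back (below 0.05 rad) (all of step 1 and value of joint bezel above 0.003 m and value of joint plier_handle below 0.08 rad and value of joint release_lever below 0.05 rad and velocity of joint plier_handle between -0.05 and 0.05 rad/s); the robot touches nothing.
It fails at once if a thing lying about is shifted by more than 30 mm (distance of any of spare_phone, screwdriver, tweezers, flux_jar, parts_tray, solder_reel, dust_brush from where it was at the start of the episode above 0.03 m).
It also fails if it takes over 61 s, if anything falls off the work surface, if the arm or the gripper's body presses on something with over 40 N, if the wrist force passes 120 N, or if a joint passes its speed limit or range.

### The arm

A 6-joint arm with a two-finger parallel gripper is mounted at the origin on the work surface. World frame = base frame: x ahead of the robot, y to its left, z up, the work surface at z = 0. Lengths are in m, angles in degrees, forces in N, time in s.
With the tool pointing down it reaches from about 0.375 to 0.9 m from the base axis. Payload 3.1 kg.
Tool frame: the origin (TCP) lies on the centre line of the jaws, within the pads' length; the fingertips stand 17 mm ahead of it and the grasp point (between the pads) lies 2 mm behind it; y points along the fingers, x is the direction in which the jaws open and shut, and the axes are right-handed (so a half turn about y gives the same grasp; the last joint's range is limited). The gripper opens to 87 mm and grips with 3 to 60 N. Pads are 19 mm wide; open, the fingers measure 117 mm over their backs; the gripper's body (75 mm by 190 mm) begins 51 mm behind the grasp point.
Start: joints at [-10.227, 30.224, 82.088, -0, 67.689, -10.227], TCP at [0.625, 0, 0.24] pointing down, gripper open.
Joint ranges: [-176.69, 176.69], [-43.24, 126.21], [12.49, 139.97], [-82, 262], [0, 151.66], [-163.58, 163.58]. Speed limits (degrees/s): [159.86, 159.86, 180, 180, 180, 180].

### API

Orientations are given as a 3x3 rotation matrix whose columns are the frame's x, y, z axes.
In Python, from rig import read_state, capture, camera_info, hand_in, trace, tip_of gives the robot as it stands.
- The arm moves only by the tool jog_arm, never from a script. Its argument "steps" is a list of rows, each an object with "fingers": the opening in per cent of the stroke, from 0 (shut) to 100 (fully open); "delta_pos": the shift along the world's x, y, z in mm, a list of three; "turn": the turn about the world's z in degrees. A call has 1 to 20 rows; each row is the pose to reach, as a shift and turn from the pose commanded when the call began; what a row does not reach only later rows make up. A row lasts 1/12 s, in which the tool goes at most 41.7 mm and 7.16 degrees, less where a joint would pass 70% of its speed; a pose out of reach is approached as far as the arm can. A call with a gripper value outside its range is refused whole. The fingers move at their own pace and stop on an object; the grip force is fixed at half the most. Time passes only in rows, so rows that repeat a pose let the fingers close. It gives the time, the measured TCP pose, the force and the opening at its end, in the units of the state.
- read_state(): the state, without advancing time (a new reading comes with each control period).
- capture(name): name is "scene" or "side" or "wrist"; returns the picture (400x640x3 uint8, red, green, blue); there is no depth.
- camera_info(name): a dict with "fov_y" (degrees; the focal length in pixels is half the picture's height over the tangent of half this angle, whatever the lens; pixels are square), "cx", "cy" (the principal point, pixels), "view" (4x4, takes a point from world to camera coordinates); the wrist camera has in their place "tool_from_camera" (4x4, takes a point from camera to tool coordinates, whose origin is the TCP and whose axes are the tool frame's). Camera axes: x right, y down, z forward; pixel columns grow to the right and rows downward; lengths in m; the calibration is good to about 2 mm. A picture is of the moment at which its call begins: read the wrist's pose just before it. camera_info takes no time and is no camera call.
- hand_in(): hands the job in, once; it reports no verdict.
Trained networks look in the newest picture that a camera, given by its name, has taken for a name from the list of things; names that differ only in an ending like _2 or _b are one class to them, and where a whole thing is asked for, a point or a joint stands for the part that bears it (a point fixed in the world has none). Each returns a list of dicts, best first, with "confidence" (0 to 1); they miss things now and then, are a little off and sometimes report something else, mostly with a low value. They report only what shows in the picture. A call takes as long as a camera call.
- trace(target, camera): "mask" (400x640 bool, what is visible of it).
- tip_of(target, camera): "position" ([x, y, z] in m, in world coordinates, good to about 4 mm: a listed point, or the origin of a listed thing).
The state is a dict: "time_s": time; "joint_positions": joint angles; "qvel": joint speeds; "tau": joint torques, N m; "position": TCP position; "tcp_rot": TCP orientation; "force": force on the tool from outside, world axes, zero at the start; "moment": the same for the moment, N m; "opening": opening from 0.0 (shut) to 1.0 (fully open).
Only numpy, scipy, OpenCV 4.12 (cv2) and the standard library are available. Lean on these libraries where they do the work, as an engineer would, in place of code of your own. Each camera call takes 0.05 s, during which the arm holds its last target.

## Working session

There is one attempt and no reset: what is moved stays moved. The work goes in short steps, Python scripts to look and compute and a tool call to move; the robot and the scene stay as the last step left them, time stands still between calls to the robot, and variables do not carry over. Pictures are saved under pics/ and viewed, and the job is handed in when it is done.

Besides the shell and the picture viewer there is one more tool, called after "Request:" by a JSON object that holds its "name" and its "arguments", one argument or row to a line. jog_arm: Moves the arm, as the interface text tells. Its arguments: {"type":"object","properties":{"steps":{"type":"array","items":{"type":"object","properties":{"fingers":{"type":"number"},"delta_pos":{"type":"array","items":{"type":"number"}},"turn":{"type":"number"}}}}},"required":["steps"]}

```bash
mkdir -p pics
cat > h.py <<'E'
import numpy as np, cv2
from rig import *
def save(n,f):
    im=np.array(capture(n)); cv2.imwrite('pics/'+f,im[:,:,::-1]); return im
def tips(names,cam):
    for n in names:
        r=tip_of(n,cam)
        print(cam,n,[(np.round(np.array(d['position'])*1000,1).tolist(),round(d['confidence'],2)) for d in r[:2]])
E
python3 - <<'E'
from h import *
s=read_state(); print(s['time_s'],s['position'],s['tcp_rot'],s['force'],s['opening'])
for c in ['scene','side','wrist']: save(c,c+'0.png')
for c in ['scene','side']: tips(['fixture','knob_grip','handle_grip','fixed_grip','lever_grip','bezel_face'],c)
print(read_state()['time_s'])
E
```

```text
0.0 [6.24302613e-01 1.50834530e-04 2.38576559e-01] [[ 9.99997739e-01 -2.12670079e-03  7.41384487e-06]
 [-6.61529350e-06  3.75495136e-04  9.99999929e-01]
 [-2.12670342e-03 -9.99997668e-01  3.75480218e-04]] [ 2.38301897  0.5156214  -0.58573114] 1.0018517751223248
scene fixture [([591.8, 12.3, 1.4], 0.85)]
scene knob_grip [([513.0, 127.6, 73.0], 0.52)]
scene handle_grip [([642.0, -58.1, 78.3], 0.82), ([485.3, -82.6, 2.1], 0.49)]
scene fixed_grip [([592.3, -71.5, 82.6], 0.79)]
scene lever_grip [([671.3, -115.6, 101.4], 0.41)]
scene bezel_face [([584.3, 84.1, 76.4], 0.54)]
side fixture [([593.7, 12.8, 5.1], 0.8)]
side knob_grip [([515.5, 123.8, 77.7], 0.62)]
side handle_grip [([646.4, -60.6, 82.9], 0.56)]
side fixed_grip [([596.0, -74.3, 82.7], 0.92)]
side lever_grip [([664.9, -108.9, 98.2], 0.49), ([571.6, 429.2, 1.9], 0.18)]
side bezel_face []
0.75
```

View pics/scene0.png

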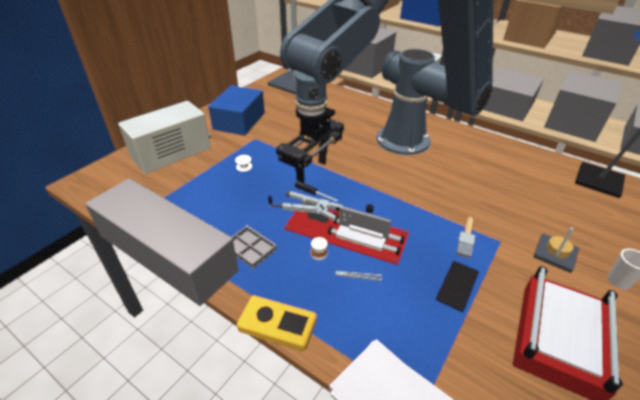

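View pics/side0.png

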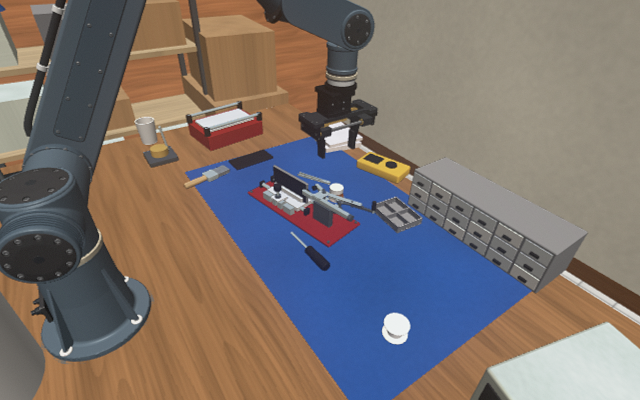

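View pics/wrist0.png

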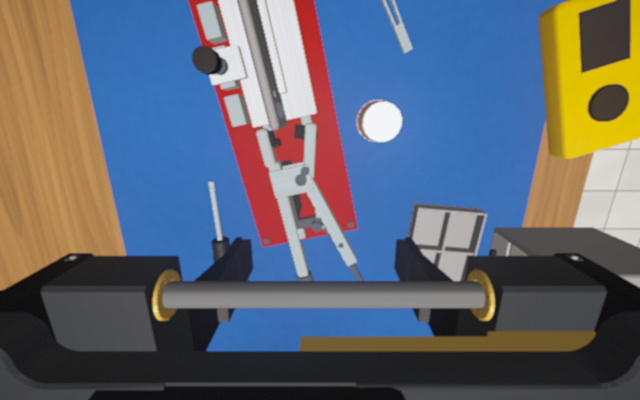

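The wrist view is sharp: knob head at (208,60), plier handles ending near (305,275) and (355,270), and the fixture turned about +16°. I'll back up to see the whole fixture.

Request:
{"name": "jog_arm", "arguments": {
  "steps": [
    {"delta_pos": [-20,-30,30],"fingers": 100},
    {"delta_pos": [-20,-60,60],"fingers": 100},
    {"delta_pos": [-20,-90,80],"fingers": 100},
    {"delta_pos": [-20,-90,80],"fingers": 100},
    {"delta_pos": [-20,-90,80],"fingers": 100},
    {"delta_pos": [-20,-90,80],"fingers": 100}
  ]
}}

```text
$.steps[0]: bad value
```

Run:
```python
from h import *
s=read_state(); print(s['time_s'],s['position'],s['qvel'])
im=save('wrist','w1.png'); ci=camera_info('wrist'); print(ci)
T=np.eye(4);T[:3,:3]=s['tcp_rot'];T[:3,3]=s['position']
np.save('T1.npy',T@np.array(ci['tool_from_camera']))
tips(['fixture','knob_grip','handle_grip','fixed_grip','lever_grip','bezel_face','screwdriver','flux_jar'],'wrist')
m=trace('fixture','wrist')[0]['mask']; np.save('m1.npy',m)
im2=im.copy(); im2[m]=im2[m]//2+[0,127,0]
cv2.imwrite('pics/w1m.png',im2[:,:,::-1])
```

```text
0.75 [6.24989877e-01 2.92855483e-05 2.39574566e-01] [ 0.00187652 -0.01903253  0.04407574  0.0406998  -0.04227722 -0.00075752]
{'fov_y': 68.2691287686792, 'cx': 323.2461042583917, 'cy': 203.48260875111012, 'tool_from_camera': array([[ 9.99998993e-01, -6.17627606e-04,  1.27748581e-03,
        -5.79207236e-04],
       [-1.40411733e-03, -3.00860207e-01,  9.53667219e-01,
        -1.44866568e-01],
       [-2.04666556e-04, -9.53668053e-01, -3.00860771e-01,
         8.25826761e-02],
       [ 0.00000000e+00,  0.00000000e+00,  0.00000000e+00,
         1.00000000e+00]])}
wrist fixture [([590.1, 15.6, 6.0], 0.74)]
wrist knob_grip [([514.6, 129.1, 74.8], 0.59)]
wrist handle_grip [([646.2, -55.9, 83.9], 0.94)]
wrist fixed_grip [([595.2, -72.3, 83.3], 0.81)]
wrist lever_grip []
wrist bezel_face [([583.2, 86.2, 85.4], 0.56)]
wrist screwdriver [([482.5, -82.4, 2.3], 0.6)]
wrist flux_jar [([688.3, 72.1, 1.2], 0.67)]
```

View pics/w1.png

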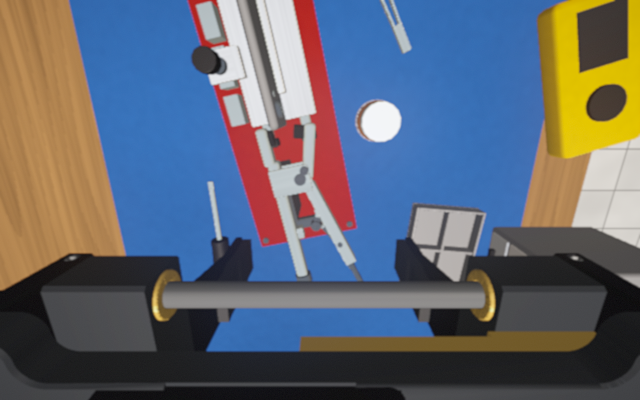

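View pics/w1m.png

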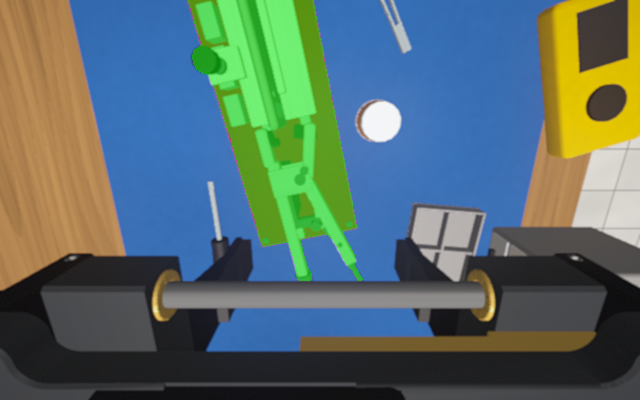

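The move was refused, probably because rows need `turn`.

Request:
{"name": "jog_arm", "arguments": {
  "steps": [
    {"delta_pos": [-20,-30,30],"fingers": 100,"turn": 0},
    {"delta_pos": [-20,-60,60],"fingers": 100,"turn": 0},
    {"delta_pos": [-20,-90,80],"fingers": 100,"turn": 0},
    {"delta_pos": [-20,-90,80],"fingers": 100,"turn": 0},
    {"delta_pos": [-20,-90,80],"fingers": 100,"turn": 0},
    {"delta_pos": [-20,-90,80],"fingers": 100,"turn": 0}
  ]
}}

```text
time_s: 1.75
position: [0.6044, -0.0897, 0.3191]
tcp_rot: [[1.0, -0.001, 0.001], [-0.001, 0.001, 1.0], [-0.001, -1.0, 0.001]]
force: [-0.3, 0.6, -0.8]
opening: 0.999
```

Run:
```python
from h import *
s=read_state(); print(s['time_s'],s['position'],np.abs(s['qvel']).max())
im=save('wrist','w2.png'); ci=camera_info('wrist')
T=np.eye(4);T[:3,:3]=s['tcp_rot'];T[:3,3]=s['position']
np.save('T1.npy',T@np.array(ci['tool_from_camera']))
tips(['fixture','knob_grip','handle_grip','fixed_grip','lever_grip','bezel_face'],'wrist')
np.save('m1.npy',trace('fixture','wrist')[0]['mask'])
cv2.imwrite('pics/w2b.png',cv2.resize(im[60:330,160:520,::-1],None,fx=2.2,fy=2.2,interpolation=cv2.INTER_CUBIC))
```

```text
1.75 [ 0.6044201  -0.089682    0.31905563] 1.4007214630273255
wrist fixture [([589.2, 15.5, 4.8], 0.89)]
wrist knob_grip []
wrist handle_grip [([643.2, -56.9, 80.9], 0.71)]
wrist fixed_grip [([599.1, -73.5, 80.8], 0.73)]
wrist lever_grip [([672.1, -112.6, 100.0], 0.6)]
wrist bezel_face [([585.5, 85.0, 83.1], 0.47)]
```

View pics/w2.png

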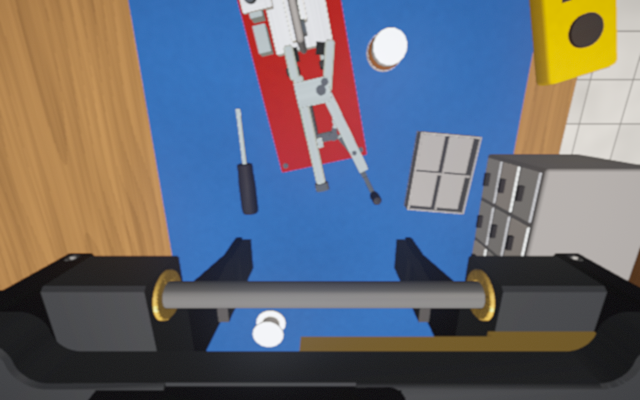

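View pics/w2b.png

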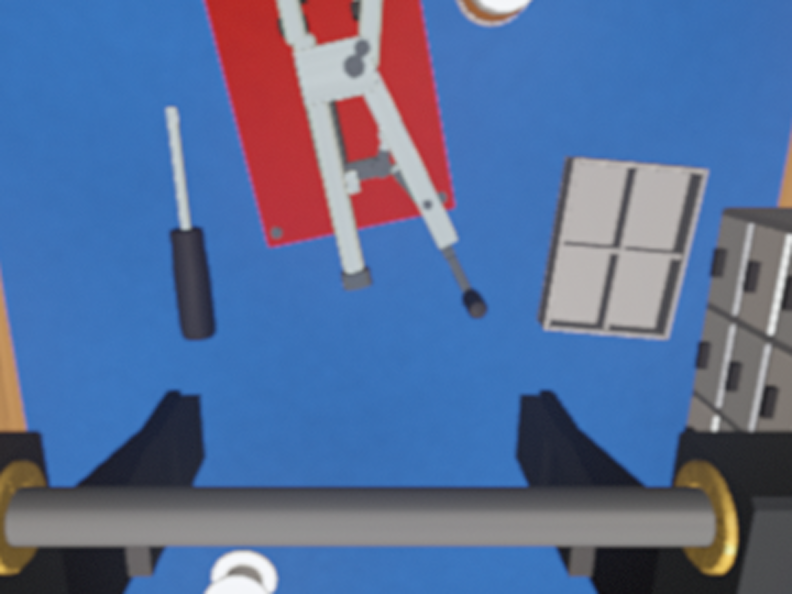

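```bash
cat >> h.py <<'E'
def ray(T,px,z,ci=None):
    ci=ci or camera_info('wrist'); f=200/np.tan(np.radians(ci['fov_y'])/2)
    px=np.atleast_2d(np.asarray(px,float))
    d=np.c_[(px[:,0]-ci['cx'])/f,(px[:,1]-ci['cy'])/f,np.ones(len(px))]@T[:3,:3].T
    o=T[:3,3]; return o+d*((z-o[2])/d[:,2])[:,None]
def camT(s):
    T=np.eye(4);T[:3,:3]=s['tcp_rot'];T[:3,3]=s['position'];return T@np.array(camera_info('wrist')['tool_from_camera'])
E
python3 - <<'E'
from h import *
T2=np.load('T1.npy')
s=read_state(); s=dict(s); s['position']=np.array([.62499,0.00003,.23957]); s['tcp_rot']=np.array([[1,0,0],[0,0,1],[0,-1,0.]])
T0=camT(s)
for T,fn in((T0,'w1.png'),(T2,'w2.png')):
    im=cv2.imread('pics/'+fn).astype(int)
    red=(im[:,:,2]>110)&(im[:,:,1]<60)&(im[:,:,0]<70)
    red[260:]=0
    L=[];R=[]
    for r in range(5,240):
        c=np.where(red[r])[0]
        if len(c)>5: L.append((c[0]-.5,r));R.append((c[-1]+.5,r))
    for n,E in(('L',L),('R',R)):
        P=ray(T,E,.008)[:,:2]*1000
        # robust line x=a+b y
        k=np.ones(len(P),bool)
        for _ in range(15):
            b,a=np.polyfit(P[k,1],P[k,0],1); res=np.abs(P[:,0]-a-b*P[:,1]); k=res<max(1,np.median(res)*1.5)
        print(fn,n,'yaw',np.degrees(np.arctan(-b)),'x at y0',a,k.sum(),len(P))
print('corners',ray(T0,[(263,246),(356,228)],.008)*1000, ray(T2,[(281.8,171.8),(365.9,154.5)],.008)*1000)
print('knob top',ray(T0,[(207,60)],.080)*1000)
print('fixed end top',ray(T2,[(321,188)],.083)*1000)
print('lever top T2',ray(T2,[(376.5,198.5)],.107)*1000)
print('pivot',ray(T0,[(302,177)],.09)*1000,ray(T2,[(321,90)],.09)*1000)
E
```

```text
w1.png L yaw 12.15332045890259 x at y0 519.4521055000441 175 215
w1.png R yaw 11.781929295993898 x at y0 653.3064244325183 161 215
w2.png L yaw 12.218123114736123 x at y0 519.8168284191064 151 165
w2.png R yaw 11.695351284604182 x at y0 653.3728979669611 145 165
corners [[540.48088462 -98.56282626   8.        ]
 [669.91926333 -71.50328083   8.        ]] [[539.16717851 -98.46877057   8.        ]
 [669.83638944 -71.58428115   8.        ]]
knob top [[515.84830413 127.71405922  80.        ]]
fixed end top [[ 601.10197785 -105.39481565   83.        ]]
lever top T2 [[ 671.27884054 -112.947448    107.        ]]
pivot [[603.19075158  17.99666283  90.        ]] [[601.54122483  16.22102646  90.        ]]
```

Yaw is about 12°. The origin near (591,15) agrees across knob, bezel, handles and lever. I'll hover over the knob with the jaws along fixture x.

Request:
{"name": "jog_arm", "arguments": {
  "steps": [
    {"delta_pos": [-15,35,-20],"turn": 6,"fingers": 55},
    {"delta_pos": [-30,70,-40],"turn": 12,"fingers": 55},
    {"delta_pos": [-45,105,-60],"turn": 12,"fingers": 55},
    {"delta_pos": [-60,140,-80],"turn": 12,"fingers": 55},
    {"delta_pos": [-75,175,-100],"turn": 12,"fingers": 55},
    {"delta_pos": [-85,205,-125],"turn": 12,"fingers": 55},
    {"delta_pos": [-90,217,-150],"turn": 12,"fingers": 55},
    {"delta_pos": [-90,217,-175],"turn": 12,"fingers": 55},
    {"delta_pos": [-90,217,-185],"turn": 12,"fingers": 55},
    {"delta_pos": [-90,217,-185],"turn": 12,"fingers": 55},
    {"delta_pos": [-90,217,-185],"turn": 12,"fingers": 55}
  ]
}}

```text
time_s: 3.07
position: [0.5157, 0.1267, 0.1347]
tcp_rot: [[0.978, 0.0, -0.208], [0.208, -0.0, 0.978], [0.0, -1.0, -0.0]]
force: [0.2, -0.7, -0.4]
opening: 0.549
```

Run:
```python
from h import *
s=read_state(); print(s['time_s'],s['position'],np.abs(s['qvel']).max())
im=save('wrist','w3.png'); T=camT(s)
tips(['knob_grip','lever_grip','bezel_face','handle_grip','fixed_grip'],'wrist')
save('side','s3.png');tips(['knob_grip'],'side')
```

```text
3.0667 [0.51570583 0.12672956 0.13467803] 1.6947044345799231
wrist knob_grip [([516.5, 133.3, 74.6], 0.83)]
wrist lever_grip []
wrist bezel_face []
wrist handle_grip []
wrist fixed_grip []
side knob_grip [([514.4, 126.3, 75.0], 0.61)]
```

View pics/w3.png

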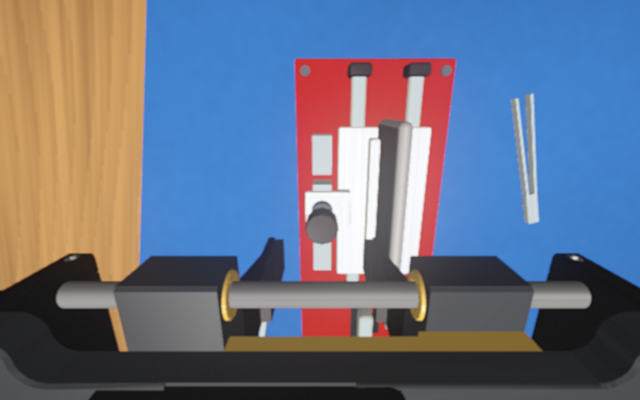

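View pics/s3.png

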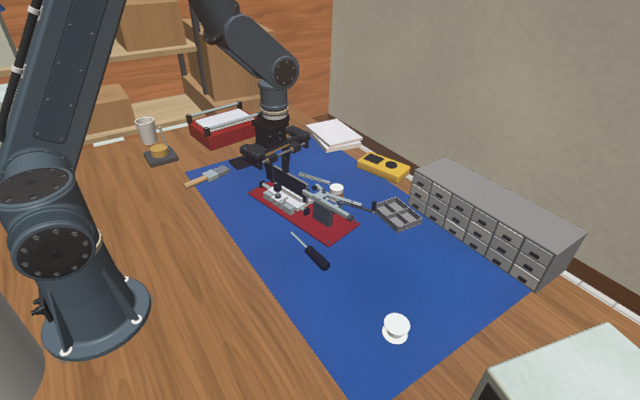

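Run:
```python
from h import *
s=read_state(); T=camT(s)
print(ray(T,[(321,226)],.082)*1000)
im=cv2.imread('pics/w3.png'); cv2.imwrite('pics/w3c.png',cv2.resize(im[100:340,220:460],None,fx=2.5,fy=2.5,interpolation=cv2.INTER_CUBIC))
# project hypotheses
ci=camera_info('wrist'); f=200/np.tan(np.radians(ci['fov_y'])/2)
for p in [(515.5,127.5,82),(515.5,132,82)]:
    q=np.linalg.inv(T)@np.r_[np.array(p)/1000,1]; print(p,q[:2]/q[2]*f+[ci['cx'],ci['cy']])
```

```text
[[512.92872177 129.35220608  82.        ]]
(515.5, 127.5, 82) [323.950705   229.00915071]
(515.5, 132, 82) [325.25033361 223.33553657]
```

View pics/w3c.png

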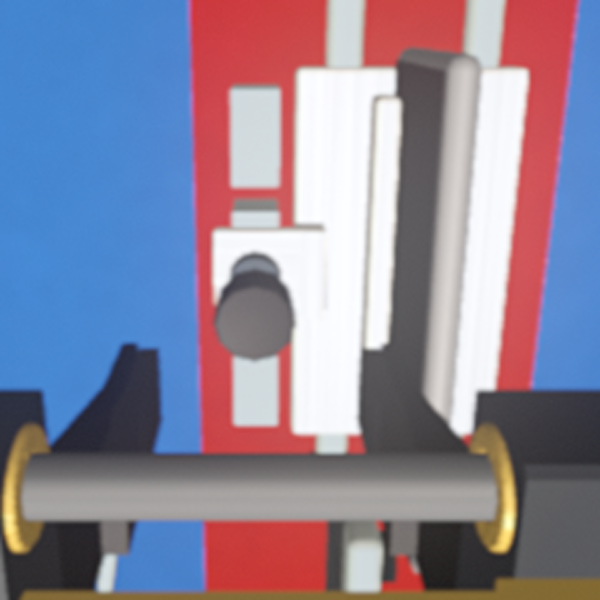

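Request:
{"name": "jog_arm", "arguments": {
  "steps": [
    {"delta_pos": [-1,1,0],"turn": 0,"fingers": 45},
    {"delta_pos": [-1,1,-20],"turn": 0,"fingers": 45},
    {"delta_pos": [-1,1,-40],"turn": 0,"fingers": 45},
    {"delta_pos": [-1,1,-55],"turn": 0,"fingers": 45},
    {"delta_pos": [-1,1,-61],"turn": 0,"fingers": 45},
    {"delta_pos": [-1,1,-61],"turn": 0,"fingers": 45},
    {"delta_pos": [-1,1,-61],"turn": 0,"fingers": 45}
  ]
}}

```text
time_s: 4.05
position: [0.5141, 0.1281, 0.0736]
tcp_rot: [[0.978, -0.0, -0.208], [0.208, 0.0, 0.978], [-0.0, -1.0, 0.0]]
force: [0.7, -0.1, -0.5]
opening: 0.45
```

Request:
{"name": "jog_arm", "arguments": {
  "steps": [
    {"delta_pos": [0,0,0],"turn": 0,"fingers": 30},
    {"delta_pos": [0,0,0],"turn": 0,"fingers": 15},
    {"delta_pos": [0,0,0],"turn": 0,"fingers": 15},
    {"delta_pos": [0,0,0],"turn": 0,"fingers": 15},
    {"delta_pos": [0,0,0],"turn": 0,"fingers": 15},
    {"delta_pos": [0,0,0],"turn": 0,"fingers": 15}
  ]
}}

```text
time_s: 4.55
position: [0.5141, 0.128, 0.0742]
tcp_rot: [[0.978, 0.001, -0.208], [0.208, -0.0, 0.978], [0.001, -1.0, -0.0]]
force: [-1.1, -0.4, 5.2]
opening: 0.259
```

Request:
{"name": "jog_arm", "arguments": {
  "steps": [
    {"delta_pos": [0,0,4],"turn": 0,"fingers": 15},
    {"delta_pos": [0,0,8],"turn": 0,"fingers": 15},
    {"delta_pos": [0,0,12],"turn": 0,"fingers": 15},
    {"delta_pos": [0,0,13],"turn": 0,"fingers": 15},
    {"delta_pos": [0,0,13],"turn": 0,"fingers": 15},
    {"delta_pos": [0,0,13],"turn": 0,"fingers": 15}
  ]
}}

```text
time_s: 5.05
position: [0.5142, 0.128, 0.0864]
tcp_rot: [[0.978, 0.0, -0.208], [0.208, 0.0, 0.978], [0.0, -1.0, -0.0]]
force: [2.5, -0.3, -6.9]
opening: 0.259
```

Run:
```python
from h import *
s=read_state(); print(s['time_s'],s['position'],s['force'],s['opening'])
save('side','s4.png')
tips(['knob_grip'],'side')
```

```text
5.05 [0.51415214 0.12802354 0.08636801] [ 2.49409473 -0.27502576 -6.8879114 ] 0.2591240561615816
side knob_grip [([509.8, 123.9, 88.7], 0.63)]
```

Spring force of about 6.4 N indicates the knob is lifted by roughly 12.5 mm. Next, the slide.

Request:
{"name": "jog_arm", "arguments": {
  "steps": [
    {"delta_pos": [1,-4.9,0],"turn": 0,"fingers": 15},
    {"delta_pos": [2.1,-9.8,0],"turn": 0,"fingers": 15},
    {"delta_pos": [3.1,-14.7,0],"turn": 0,"fingers": 15},
    {"delta_pos": [4.2,-19.6,0],"turn": 0,"fingers": 15},
    {"delta_pos": [5.2,-24.5,0],"turn": 0,"fingers": 15},
    {"delta_pos": [5.2,-24.5,0],"turn": 0,"fingers": 15},
    {"delta_pos": [5.2,-24.5,0],"turn": 0,"fingers": 15},
    {"delta_pos": [5.2,-24.5,0],"turn": 0,"fingers": 15}
  ]
}}

```text
time_s: 5.82
position: [0.5195, 0.103, 0.0866]
tcp_rot: [[0.978, 0.0, -0.208], [0.208, -0.0, 0.978], [0.0, -1.0, -0.001]]
force: [3.5, -1.1, -6.7]
opening: 0.258
```

Request:
{"name": "jog_arm", "arguments": {
  "steps": [
    {"delta_pos": [0,0,-4],"turn": 0,"fingers": 15},
    {"delta_pos": [0,0,-8],"turn": 0,"fingers": 15},
    {"delta_pos": [0,0,-12],"turn": 0,"fingers": 15},
    {"delta_pos": [0,0,-13],"turn": 0,"fingers": 15},
    {"delta_pos": [0,0,-13],"turn": 0,"fingers": 15},
    {"delta_pos": [0,0,-13],"turn": 0,"fingers": 15}
  ]
}}

```text
time_s: 6.32
position: [0.5193, 0.1036, 0.0742]
tcp_rot: [[0.978, 0.001, -0.208], [0.208, -0.0, 0.978], [0.0, -1.0, -0.0]]
force: [0.9, -1.6, 4.3]
opening: 0.261
```

Run:
```python
from h import *
s=read_state(); print(s['time_s'],s['position'],s['force'],s['opening'])
save('side','s5.png')
tips(['knob_grip'],'side')
```

```text
6.3167 [0.51925352 0.10361116 0.0742494 ] [ 0.88159369 -1.58555025  4.30047535] 0.26114390903771884
side knob_grip [([483.4, -82.1, 2.8], 0.49), ([519.9, 100.7, 75.1], 0.41)]
```

The height and force match those of the seated grasp, so the pin is in. Next I release and rise.

Request:
{"name": "jog_arm", "arguments": {
  "steps": [
    {"delta_pos": [0,0,0],"turn": 0,"fingers": 45},
    {"delta_pos": [0,0,0],"turn": 0,"fingers": 45},
    {"delta_pos": [0,0,0],"turn": 0,"fingers": 45},
    {"delta_pos": [0,0,10],"turn": 0,"fingers": 45},
    {"delta_pos": [0,0,40],"turn": 0,"fingers": 45},
    {"delta_pos": [0,0,80],"turn": 0,"fingers": 50},
    {"delta_pos": [0,0,120],"turn": 0,"fingers": 80},
    {"delta_pos": [15,-40,140],"turn": 0,"fingers": 90},
    {"delta_pos": [30,-80,140],"turn": 0,"fingers": 90},
    {"delta_pos": [45,-90,140],"turn": 0,"fingers": 90},
    {"delta_pos": [45,-90,140],"turn": 0,"fingers": 90},
    {"delta_pos": [45,-90,140],"turn": 0,"fingers": 90}
  ]
}}

```text
time_s: 7.42
position: [0.5644, 0.0127, 0.2139]
tcp_rot: [[0.979, 0.0, -0.206], [0.206, 0.0, 0.979], [0.0, -1.0, 0.0]]
force: [-1.0, 1.2, 0.3]
opening: 0.85
```

Run:
```python
from h import *
s=read_state(); print(s['time_s'],s['position'],np.abs(s['qvel']).max())
im=save('wrist','w6.png'); T=camT(s); np.save('T6.npy',T)
tips(['knob_grip','lever_grip','bezel_face','handle_grip','fixed_grip','fixture'],'wrist')
```

```text
7.4167 [0.56439042 0.01267463 0.21394084] 2.9595082425677566
wrist knob_grip [([518.8, 104.6, 77.2], 0.79)]
wrist lever_grip [([668.9, -113.3, 101.8], 0.51)]
wrist bezel_face [([591.6, 58.4, 80.9], 0.52)]
wrist handle_grip [([648.7, -57.2, 81.0], 0.89)]
wrist fixed_grip [([596.5, -70.4, 81.3], 0.74), ([671.1, -111.3, 99.5], 0.23)]
wrist fixture [([593.3, 16.2, 5.3], 0.97)]
```

View pics/w6.png

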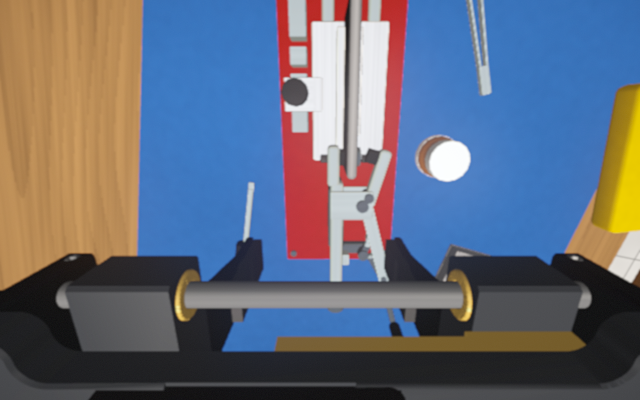

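Knob at (294,92) is one notch lower, with the pad ends beside the phone end near (350,160). Next the squeeze: hover with jaws fully open, centred between the handles.

Request:
{"name": "jog_arm", "arguments": {
  "steps": [
    {"delta_pos": [20,-28,-20],"turn": 0,"fingers": 100},
    {"delta_pos": [40,-56,-50],"turn": 0,"fingers": 100},
    {"delta_pos": [56,-80,-75],"turn": 0,"fingers": 100},
    {"delta_pos": [56,-80,-84],"turn": 0,"fingers": 100},
    {"delta_pos": [56,-80,-84],"turn": 0,"fingers": 100},
    {"delta_pos": [56,-80,-84],"turn": 0,"fingers": 100},
    {"delta_pos": [56,-80,-84],"turn": 0,"fingers": 100}
  ]
}}

```text
time_s: 8.35
position: [0.6198, -0.0653, 0.1304]
tcp_rot: [[0.978, 0.0, -0.209], [0.209, 0.0, 0.978], [0.0, -1.0, 0.0]]
force: [0.6, -0.1, 0.6]
opening: 1.001
```

Run:
```python
from h import *
s=read_state(); print(s['time_s'],s['position'],np.abs(s['qvel']).max(),s['opening'])
im=save('wrist','w7.png'); T=camT(s)
tips(['bezel_face','handle_grip','fixed_grip'],'wrist')
im=save('side','s7.png');tips(['handle_grip','fixed_grip'],'side')
cv2.imwrite('pics/s7c.png',cv2.resize(im[100:300,220:460,::-1],None,fx=3,fy=3,interpolation=cv2.INTER_CUBIC))
ci=camera_info('wrist'); f=200/np.tan(np.radians(ci['fov_y'])/2)
```

```text
8.35 [ 0.61982489 -0.06526679  0.13041165] 1.0674483576815461 1.0005830909262075
wrist bezel_face [([588.0, 56.3, 83.3], 0.71)]
wrist handle_grip [([647.3, -58.1, 82.8], 0.86)]
wrist fixed_grip [([597.2, -73.0, 79.0], 0.69)]
side handle_grip [([644.7, -60.7, 80.7], 0.75)]
side fixed_grip [([598.7, -73.9, 81.4], 0.88), ([505.1, -381.9, 6.0], 0.43)]
```

View pics/w7.png

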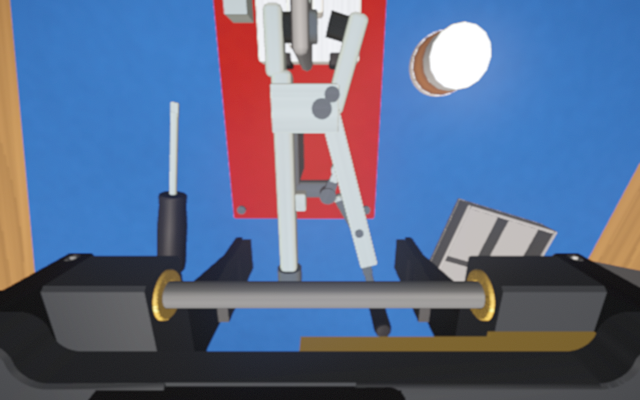

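View pics/s7c.png

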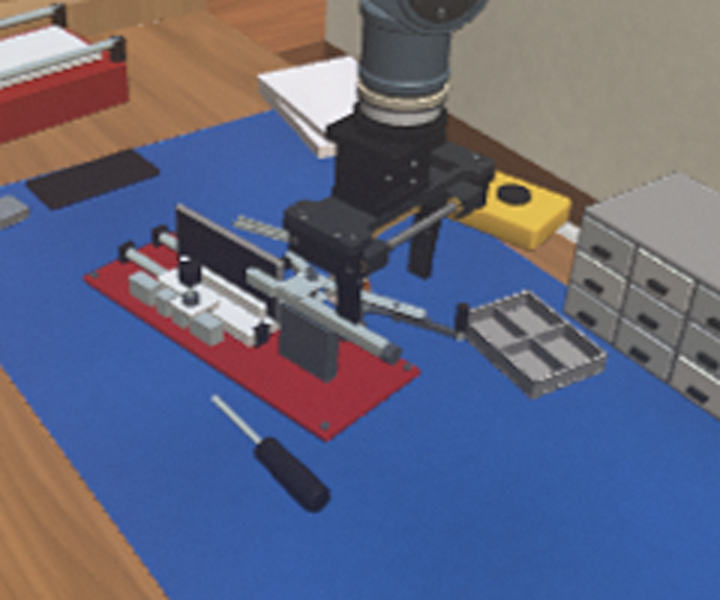

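Run:
```python
from h import *
s=read_state(); T=camT(s)
im=cv2.imread('pics/w7.png')
cv2.imwrite('pics/w7c.png',cv2.resize(im[80:290,230:430],None,fx=3.5,fy=2.8,interpolation=cv2.INTER_CUBIC))
O=np.array([592,15.]);a=np.radians(12);ex=np.array([np.cos(a),np.sin(a)]);ey=np.array([-ex[1],ex[0]])
for r in (230,250):
    row=im[r,230:430].sum(1).astype(int); g=np.where((im[r,230:430].min(1)>150))[0]+230
    seg=np.split(g,np.where(np.diff(g)>3)[0]+1)
    for q in seg:
        if len(q)>4:
            P=ray(T,[(q[0]-.5,r),(q[-1]+.5,r)],.086)[:,:2]*1000-O
            print(r,q[0],q[-1],[(round(p@ex,1),round(p@ey,1)) for p in P])
```

```text
230 278 295 [(np.float64(-21.2), np.float64(-81.5)), (np.float64(-8.7), np.float64(-81.5))]
230 351 356 [(np.float64(29.4), np.float64(-81.5)), (np.float64(33.5), np.float64(-81.5))]
230 361 368 [(np.float64(36.3), np.float64(-81.5)), (np.float64(41.8), np.float64(-81.5))]
250 279 296 [(np.float64(-21.2), np.float64(-96.8)), (np.float64(-8.4), np.float64(-96.8))]
250 356 373 [(np.float64(33.3), np.float64(-96.8)), (np.float64(46.1), np.float64(-96.8))]
```

View pics/w7c.png

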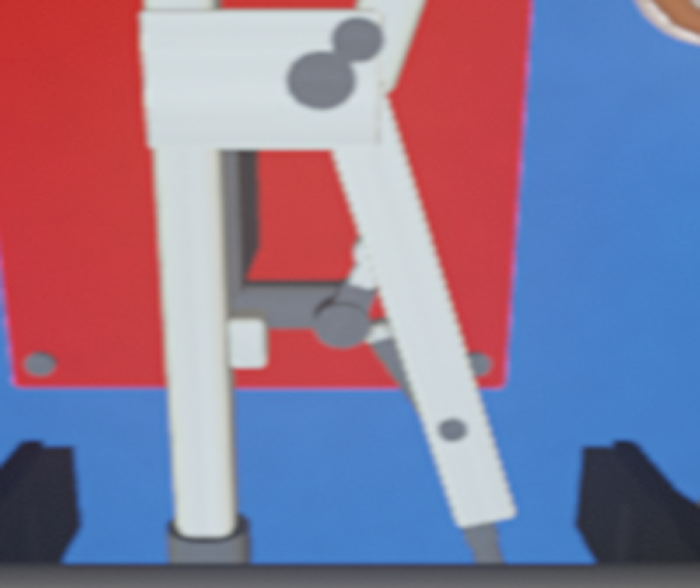

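Request:
{"name": "jog_arm", "arguments": {
  "steps": [
    {"delta_pos": [0,0,-20],"turn": 0,"fingers": 100},
    {"delta_pos": [0,0,-40],"turn": 0,"fingers": 100},
    {"delta_pos": [0,0,-52],"turn": 0,"fingers": 100},
    {"delta_pos": [0,0,-52],"turn": 0,"fingers": 100},
    {"delta_pos": [0,0,-52],"turn": 0,"fingers": 90},
    {"delta_pos": [0,0,-52],"turn": 0,"fingers": 80},
    {"delta_pos": [0,0,-52],"turn": 0,"fingers": 80}
  ]
}}

```text
time_s: 9.28
position: [0.6211, -0.0667, 0.0787]
tcp_rot: [[0.978, 0.002, -0.208], [0.208, -0.001, 0.978], [0.002, -1.0, -0.001]]
force: [0.3, -0.3, 0.7]
opening: 0.861
```

Request:
{"name": "jog_arm", "arguments": {
  "steps": [
    {"delta_pos": [0,0,0],"turn": 0,"fingers": 75},
    {"delta_pos": [0,0,0],"turn": 0,"fingers": 72},
    {"delta_pos": [-1.5,-0.3,0],"turn": 0,"fingers": 68},
    {"delta_pos": [-3,-0.6,0],"turn": 0,"fingers": 64},
    {"delta_pos": [-5,-1,0],"turn": 0,"fingers": 60},
    {"delta_pos": [-7,-1.5,0],"turn": 0,"fingers": 55},
    {"delta_pos": [-9,-1.9,0],"turn": 0,"fingers": 50},
    {"delta_pos": [-10.5,-2.2,0],"turn": 0,"fingers": 46},
    {"delta_pos": [-11,-2.3,0],"turn": 0,"fingers": 42},
    {"delta_pos": [-11,-2.3,0],"turn": 0,"fingers": 42},
    {"delta_pos": [-11,-2.3,0],"turn": 0,"fingers": 42}
  ]
}}

```text
time_s: 10.2
position: [0.6089, -0.0685, 0.0774]
tcp_rot: [[0.978, -0.001, -0.208], [0.208, 0.0, 0.978], [-0.001, -1.0, 0.001]]
force: [2.7, 0.7, 0.4]
opening: 0.451
```

Run:
```python
from h import *
s=read_state(); print(s['time_s'],s['position'],s['force'],s['opening'])
im=save('side','s8.png')
cv2.imwrite('pics/s8c.png',cv2.resize(im[130:280,260:440,::-1],None,fx=4,fy=4,interpolation=cv2.INTER_CUBIC))
```

```text
10.2 [ 0.6088722  -0.06853296  0.07736968] [2.71762409 0.68157143 0.44025813] 0.4510053999490102
```

View pics/s8c.png

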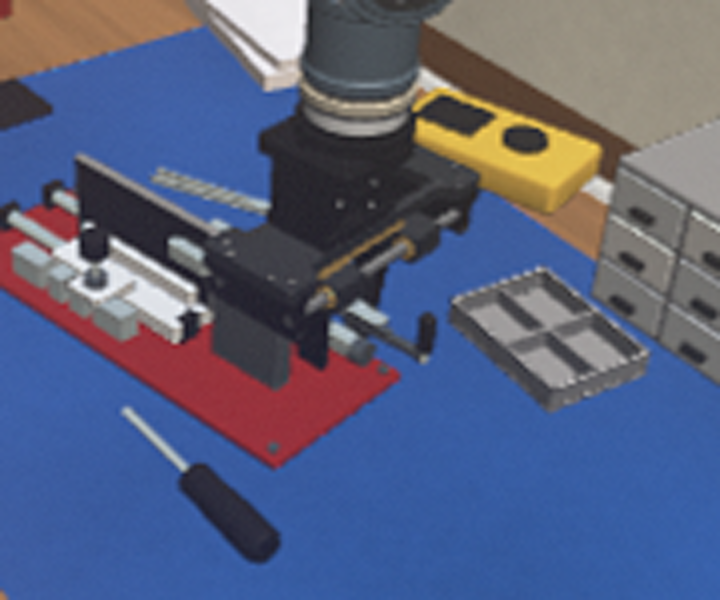

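Opening of 39 mm means locked; one firmer squeeze, then release.

Request:
{"name": "jog_arm", "arguments": {
  "steps": [
    {"delta_pos": [0,0,0],"turn": 0,"fingers": 38},
    {"delta_pos": [0,0,0],"turn": 0,"fingers": 36},
    {"delta_pos": [0,0,0],"turn": 0,"fingers": 36},
    {"delta_pos": [0,0,0],"turn": 0,"fingers": 36},
    {"delta_pos": [0,0,0],"turn": 0,"fingers": 50},
    {"delta_pos": [0,0,0],"turn": 0,"fingers": 65},
    {"delta_pos": [0,0,0],"turn": 0,"fingers": 65},
    {"delta_pos": [0,0,0],"turn": 0,"fingers": 65}
  ]
}}

```text
time_s: 10.92
position: [0.6083, -0.0687, 0.0773]
tcp_rot: [[0.978, -0.002, -0.208], [0.208, 0.0, 0.978], [-0.002, -1.0, 0.001]]
force: [-0.2, 0.2, -0.2]
opening: 0.62
```

Request:
{"name": "jog_arm", "arguments": {
  "steps": [
    {"delta_pos": [0,0,20],"turn": 0,"fingers": 65},
    {"delta_pos": [0,0,50],"turn": 0,"fingers": 65},
    {"delta_pos": [0,0,80],"turn": 0,"fingers": 65},
    {"delta_pos": [0,0,100],"turn": 0,"fingers": 65},
    {"delta_pos": [0,0,100],"turn": 0,"fingers": 65},
    {"delta_pos": [0,0,100],"turn": 0,"fingers": 65},
    {"delta_pos": [0,0,100],"turn": 0,"fingers": 65}
  ]
}}

```text
time_s: 11.5
position: [0.6081, -0.0686, 0.1767]
tcp_rot: [[0.978, -0.002, -0.208], [0.208, 0.0, 0.978], [-0.002, -1.0, 0.001]]
force: [0.1, -0.9, -0.2]
opening: 0.647
```

Run:
```python
from h import *
s=read_state(); print(s['time_s'],s['position'],s['force'],s['opening'])
im=save('wrist','w9.png'); T=camT(s); np.save('T9.npy',T)
tips(['lever_grip','handle_grip','fixed_grip','bezel_face'],'wrist')
save('side','s9.png'); tips(['lever_grip','handle_grip','fixed_grip'],'side')
save('scene','c9.png'); tips(['lever_grip'],'scene')
```

```text
11.5 [ 0.60814642 -0.06858301  0.17673688] [ 0.05457992 -0.85872764 -0.24305811] 0.6474388622998491
wrist lever_grip [([635.6, -128.5, 102.3], 0.65)]
wrist handle_grip [([626.4, -65.3, 82.8], 0.59)]
wrist fixed_grip [([593.5, -69.7, 83.0], 0.87)]
wrist bezel_face [([584.7, 54.8, 85.3], 0.48)]
side lever_grip [([628.2, -124.4, 98.0], 0.46)]
side handle_grip [([621.5, -68.2, 83.3], 0.63)]
side fixed_grip [([595.4, -73.2, 81.2], 0.75)]
scene lever_grip [([632.3, -130.4, 103.3], 0.38)]
```

View pics/w9.png

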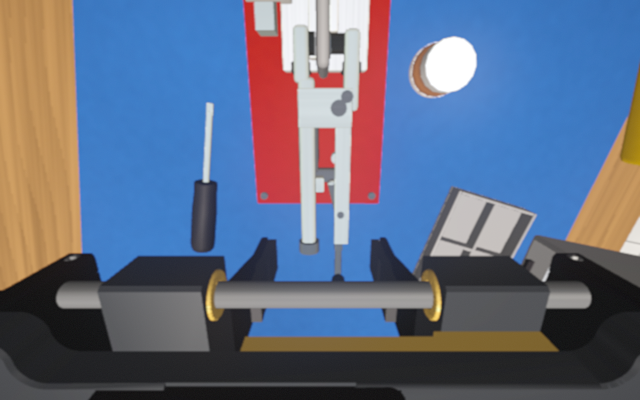

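Locked: handles now parallel (307 and 342 columns), lever grip around (632,-128). I'll close the fingers and use them as a poker on the lever's −x side, which also lets the hands-off time pass.

Request:
{"name": "jog_arm", "arguments": {
  "steps": [
    {"delta_pos": [-5,-32,0],"turn": 0,"fingers": 0},
    {"delta_pos": [-9,-64,0],"turn": 0,"fingers": 0},
    {"delta_pos": [-9,-64,0],"turn": 0,"fingers": 0},
    {"delta_pos": [-9,-64,0],"turn": 0,"fingers": 0},
    {"delta_pos": [-9,-64,0],"turn": 0,"fingers": 0},
    {"delta_pos": [-9,-64,0],"turn": 0,"fingers": 0},
    {"delta_pos": [-9,-64,0],"turn": 0,"fingers": 0},
    {"delta_pos": [-9,-64,0],"turn": 0,"fingers": 0},
    {"delta_pos": [-9,-64,0],"turn": 0,"fingers": 0},
    {"delta_pos": [-9,-64,0],"turn": 0,"fingers": 0},
    {"delta_pos": [-9,-64,-30],"turn": 0,"fingers": 0},
    {"delta_pos": [-9,-64,-60],"turn": 0,"fingers": 0},
    {"delta_pos": [-9,-64,-71],"turn": 0,"fingers": 0},
    {"delta_pos": [-9,-64,-71],"turn": 0,"fingers": 0},
    {"delta_pos": [-9,-64,-71],"turn": 0,"fingers": 0}
  ]
}}

```text
time_s: 13.3
position: [0.6001, -0.1326, 0.1063]
tcp_rot: [[0.978, -0.001, -0.208], [0.208, 0.0, 0.978], [-0.001, -1.0, 0.001]]
force: [0.3, 0.5, 1.3]
opening: 0.007
```

Run:
```python
from h import *
s=read_state(); print(s['time_s'],s['position'],s['force'],s['opening'])
im=save('side','s10.png'); tips(['lever_grip','handle_grip'],'side')
cv2.imwrite('pics/s10c.png',cv2.resize(im[130:280,260:440,::-1],None,fx=4,fy=4,interpolation=cv2.INTER_CUBIC))
im=save('scene','c10.png')
cv2.imwrite('pics/c10c.png',cv2.resize(im[130:280,220:400,::-1],None,fx=4,fy=4,interpolation=cv2.INTER_CUBIC))
```

```text
13.3 [ 0.60010386 -0.1326451   0.1062973 ] [0.26200442 0.52333208 1.31740161] 0.006864782320862878
side lever_grip [([628.9, -126.3, 94.8], 0.57)]
side handle_grip []
```

View pics/s10c.png

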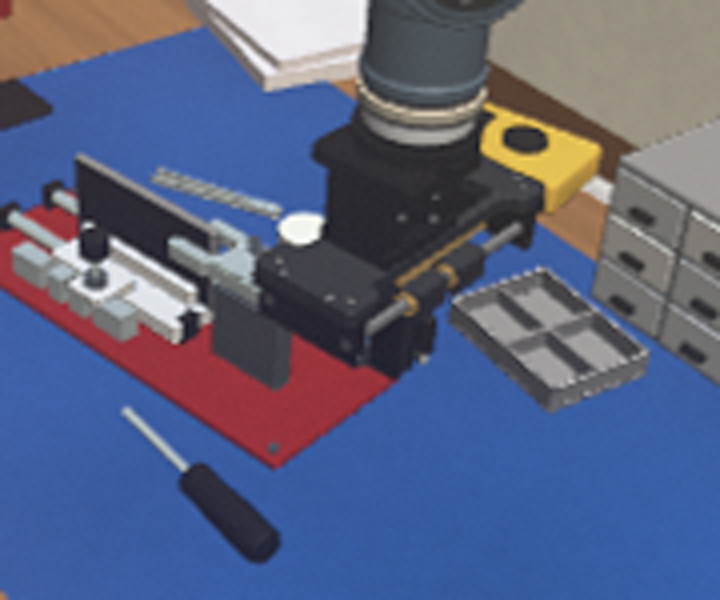

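View pics/c10c.png

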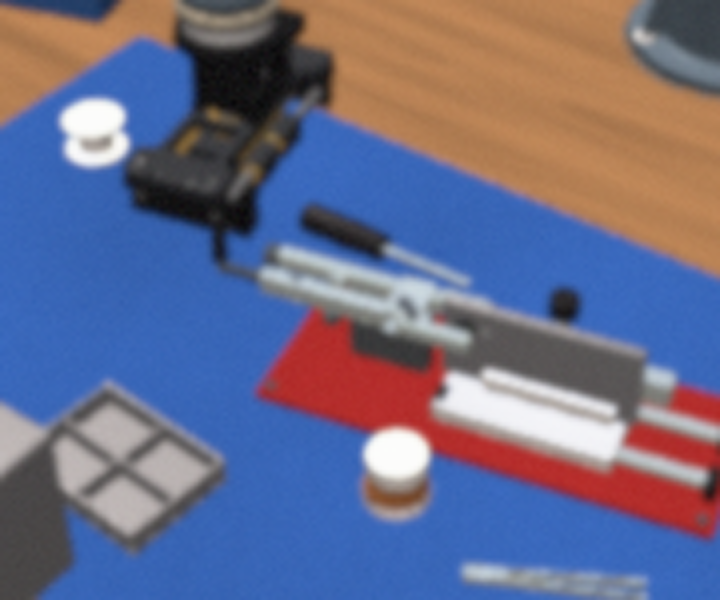

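Still locked (both cameras), with the fingers beside the sleeve and not touching. Push along fixture +x.

Request:
{"name": "jog_arm", "arguments": {
  "steps": [
    {"delta_pos": [4,0.8,0],"turn": 0,"fingers": 0},
    {"delta_pos": [8,1.7,0],"turn": 0,"fingers": 0},
    {"delta_pos": [10,2.1,0],"turn": 0,"fingers": 0},
    {"delta_pos": [12,2.5,0],"turn": 0,"fingers": 0},
    {"delta_pos": [14,2.9,0],"turn": 0,"fingers": 0},
    {"delta_pos": [16,3.4,0],"turn": 0,"fingers": 0},
    {"delta_pos": [18,3.8,0],"turn": 0,"fingers": 0},
    {"delta_pos": [20,4.2,0],"turn": 0,"fingers": 0},
    {"delta_pos": [20,4.2,0],"turn": 0,"fingers": 0}
  ]
}}

```text
time_s: 14.25
position: [0.6199, -0.1285, 0.1064]
tcp_rot: [[0.978, -0.001, -0.208], [0.208, 0.0, 0.978], [-0.001, -1.0, 0.0]]
force: [-0.9, 0.1, 0.5]
opening: 0.009
```

Run:
```python
from h import *
s=read_state(); print(s['time_s'],s['position'],s['force'],s['opening'])
im=save('side','s11.png'); tips(['lever_grip','handle_grip'],'side')
im=save('scene','c11.png')
cv2.imwrite('pics/c11c.png',cv2.resize(im[130:280,220:400,::-1],None,fx=4,fy=4,interpolation=cv2.INTER_CUBIC))
```

```text
14.25 [ 0.61994613 -0.12847388  0.10635551] [-0.90650024  0.07936613  0.47510147] 0.008884961984439122
side lever_grip []
side handle_grip []
```

View pics/c11c.png

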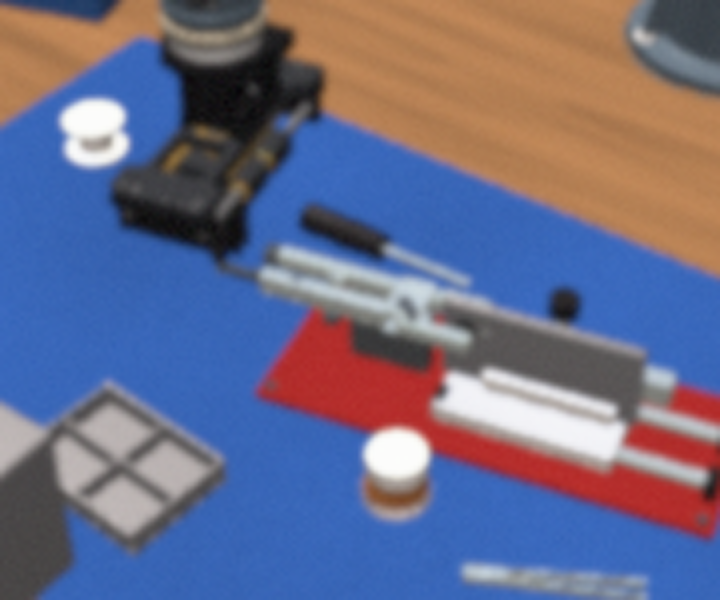

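Request:
{"name": "jog_arm", "arguments": {
  "steps": [
    {"delta_pos": [2,0.4,0],"turn": 0,"fingers": 0},
    {"delta_pos": [4,0.8,0],"turn": 0,"fingers": 0},
    {"delta_pos": [6,1.3,0],"turn": 0,"fingers": 0},
    {"delta_pos": [8,1.7,0],"turn": 0,"fingers": 0},
    {"delta_pos": [10,2.1,0],"turn": 0,"fingers": 0},
    {"delta_pos": [12,2.5,0],"turn": 0,"fingers": 0},
    {"delta_pos": [12,2.5,0],"turn": 0,"fingers": 0}
  ]
}}

```text
time_s: 15.03
position: [0.6325, -0.1259, 0.1064]
tcp_rot: [[0.978, 0.0, -0.208], [0.208, 0.0, 0.978], [0.0, -1.0, 0.0]]
force: [-2.5, 0.1, -0.1]
opening: 0.006
```

Run:
```python
from h import *
s=read_state(); print(s['time_s'],s['position'],s['force'],s['opening'])
im=save('scene','c12.png');tips(['lever_grip','handle_grip'],'scene')
cv2.imwrite('pics/c12c.png',cv2.resize(im[130:280,220:400,::-1],None,fx=4,fy=4,interpolation=cv2.INTER_CUBIC))
```

```text
15.0333 [ 0.63249007 -0.1259343   0.10641303] [-2.47018101  0.1339487  -0.12926577] 0.005913914673162544
scene lever_grip [([646.6, -125.9, 98.9], 0.4)]
scene handle_grip [([624.5, -67.6, 79.7], 0.75), ([568.3, 428.2, -1.0], 0.18)]
```

View pics/c12c.png

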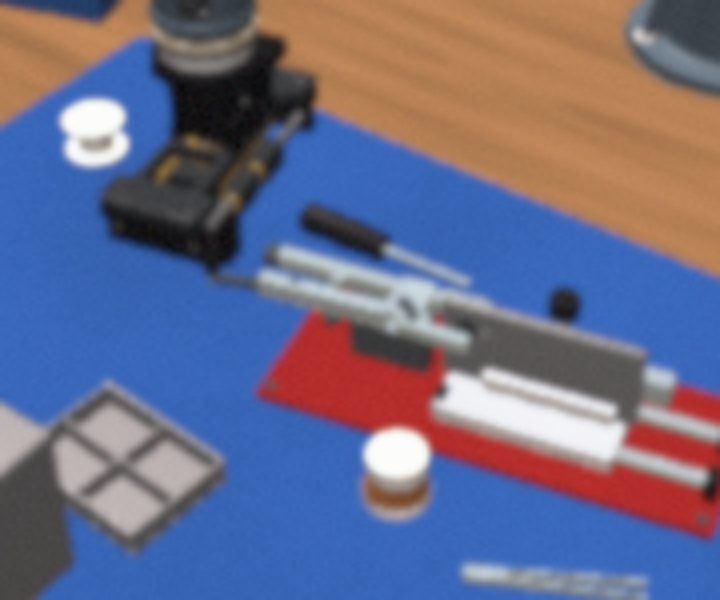

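Lever has moved about 14 mm, handle still locked. Continue.

Request:
{"name": "jog_arm", "arguments": {
  "steps": [
    {"delta_pos": [2,0.4,0],"turn": 0,"fingers": 0},
    {"delta_pos": [4,0.8,0],"turn": 0,"fingers": 0},
    {"delta_pos": [6,1.3,0],"turn": 0,"fingers": 0},
    {"delta_pos": [8,1.7,0],"turn": 0,"fingers": 0},
    {"delta_pos": [8,1.7,0],"turn": 0,"fingers": 0}
  ]
}}

```text
time_s: 15.6
position: [0.641, -0.1243, 0.1067]
tcp_rot: [[0.978, 0.001, -0.208], [0.208, -0.0, 0.978], [0.001, -1.0, -0.001]]
force: [-0.8, 0.2, 0.6]
opening: 0.008
```

Run:
```python
from h import *
s=read_state(); print(s['time_s'],s['position'],s['force'],s['opening'])
im=save('scene','c13.png');tips(['lever_grip','handle_grip'],'scene')
cv2.imwrite('pics/c13c.png',cv2.resize(im[130:280,220:400,::-1],None,fx=4,fy=4,interpolation=cv2.INTER_CUBIC))
```

```text
15.6 [ 0.64099433 -0.12434985  0.10669366] [-0.82015275  0.2378901   0.63248015] 0.008232606831514505
scene lever_grip [([668.4, -117.1, 102.9], 0.46)]
scene handle_grip [([642.3, -57.9, 78.4], 0.69)]
```

Popped open. Retract in −x, then up, and check.

Request:
{"name": "jog_arm", "arguments": {
  "steps": [
    {"delta_pos": [-10,-2.1,0],"turn": 0,"fingers": 0},
    {"delta_pos": [-30,-6,0],"turn": 0,"fingers": 0},
    {"delta_pos": [-30,-6,30],"turn": 0,"fingers": 0},
    {"delta_pos": [-30,-6,65],"turn": 0,"fingers": 0},
    {"delta_pos": [-30,30,100],"turn": 0,"fingers": 20},
    {"delta_pos": [-40,65,110],"turn": 0,"fingers": 50},
    {"delta_pos": [-60,100,110],"turn": 0,"fingers": 70},
    {"delta_pos": [-70,130,110],"turn": 0,"fingers": 80},
    {"delta_pos": [-70,130,110],"turn": 0,"fingers": 80},
    {"delta_pos": [-70,130,110],"turn": 0,"fingers": 80},
    {"delta_pos": [-70,130,110],"turn": 0,"fingers": 80}
  ]
}}

```text
time_s: 16.67
position: [0.5706, 0.0054, 0.2168]
tcp_rot: [[0.978, 0.001, -0.209], [0.209, -0.001, 0.978], [0.001, -1.0, -0.001]]
force: [1.1, -0.2, 0.2]
opening: 0.454
```

Run:
```python
from h import *
s=read_state(); print(s['time_s'],s['position'],s['force'])
im=save('wrist','w14.png')
N=['knob_grip','bezel_face','handle_grip','fixed_grip','lever_grip','screwdriver','flux_jar','parts_tray']
tips(N,'wrist')
save('side','s14.png');tips(N,'side')
save('scene','c14.png');tips(N,'scene')
```

```text
16.6667 [0.57064968 0.00541725 0.21678806] [ 1.12419732 -0.21663731  0.15477758]
wrist knob_grip [([521.1, 105.4, 72.6], 0.93)]
wrist bezel_face []
wrist handle_grip []
wrist fixed_grip [([598.2, -69.1, 83.0], 0.71)]
wrist lever_grip []
wrist screwdriver [([484.1, -82.1, 1.0], 0.57)]
wrist flux_jar [([684.9, 70.9, 0.7], 0.61)]
wrist parts_tray []
side knob_grip [([666.9, -109.9, 99.2], 0.66), ([519.7, 100.2, 79.2], 0.58)]
side bezel_face []
side handle_grip [([644.9, -62.2, 83.3], 0.83), ([693.8, 196.5, 3.6], 0.18)]
side fixed_grip [([594.2, -70.2, 80.4], 0.6)]
side lever_grip [([664.8, -109.4, 97.6], 0.6)]
side screwdriver [([484.2, -81.6, 0.0], 0.71)]
side flux_jar [([689.3, 72.9, 1.8], 0.73)]
side parts_tray [([781.8, -98.0, 1.3], 0.6)]
scene knob_grip [([520.5, 104.5, 73.4], 0.46)]
scene bezel_face []
scene handle_grip [([643.4, -56.5, 83.0], 0.87), ([593.7, 13.1, 4.6], 0.41)]
scene fixed_grip [([592.6, -73.8, 77.0], 0.9)]
scene lever_grip [([671.3, -115.8, 102.6], 0.62)]
scene screwdriver [([485.3, -84.5, 4.6], 0.52)]
scene flux_jar [([689.3, 73.8, 3.6], 0.67), ([567.1, 423.7, -3.2], 0.57)]
scene parts_tray [([785.4, -100.9, 3.5], 0.86)]
```

View pics/w14.png

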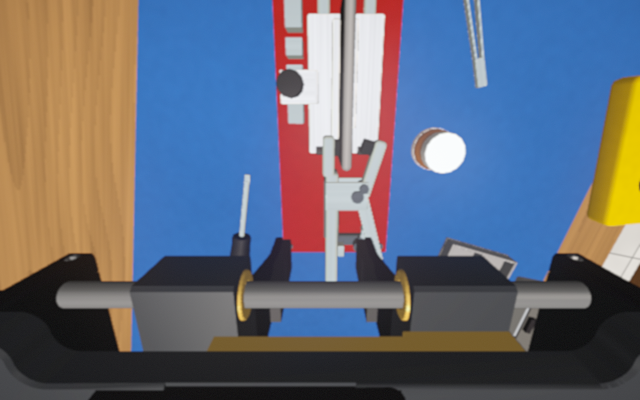

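View pics/s14.png

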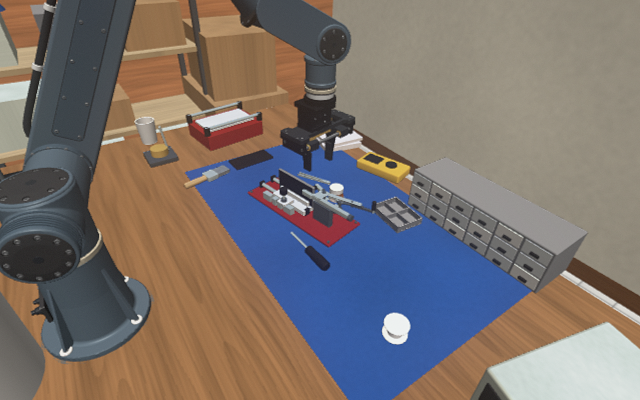

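Pliers open again (moving handle from (365,185) to (380,255) in the wrist view), lever at its first open position, knob one notch on at about 73 mm height. Let everything settle, then hand in.

Request:
{"name": "jog_arm", "arguments": {
  "steps": [
    {"delta_pos": [0,0,0],"turn": 0,"fingers": 80},
    {"delta_pos": [0,0,0],"turn": 0,"fingers": 80},
    {"delta_pos": [0,0,0],"turn": 0,"fingers": 80},
    {"delta_pos": [0,0,0],"turn": 0,"fingers": 80},
    {"delta_pos": [0,0,0],"turn": 0,"fingers": 80},
    {"delta_pos": [0,0,0],"turn": 0,"fingers": 80},
    {"delta_pos": [0,0,0],"turn": 0,"fingers": 80},
    {"delta_pos": [0,0,0],"turn": 0,"fingers": 80}
  ]
}}

```text
time_s: 18.68
position: [0.5702, 0.0056, 0.2165]
tcp_rot: [[0.978, -0.0, -0.208], [0.208, 0.0, 0.978], [-0.0, -1.0, 0.0]]
force: [-0.2, -0.5, -0.2]
opening: 0.802
```

Run:
```python
from h import *
s=read_state(); print(s['time_s'],s['position'],s['force'],s['opening'])
print(hand_in())
```

```text
18.6833 [0.57018773 0.00562061 0.21652602] [-0.16956501 -0.47791917 -0.15342112] 0.8016543538450049
the job is handed in; nothing more can be done
None
```

The job is done and handed in at 18.7 s. I pulled the index knob, slid the carriage one notch and let the pin drop back in. I then squeezed the pliers until they locked and kept the fingers off for about 2.5–3 s. Finally I pushed the release lever sideways with the closed fingers until the pliers sprang open.

What the last checks showed:
- **Carriage and pin:** the knob sits about 24–25 mm nearer the pliers, and its height and force matched the seated grasp.
- **Pliers and lever:** both are back at their open positions to within a few mm. The pliers were still locked when the lever had already moved about 14 mm.
- **Things lying about:** the screwdriver and flux jar read within a few mm of their first positions. The tray, tweezers, spare phone, brush and reel I compared only by eye, and saw no shift.
- **Hand off:** the gripper is clear of everything, with under 1 N of force on it.

**Not confirmed:** I could not measure the bezel's depth. It is inferred from the locked jaws: the gripper read 39 mm over the handles, against the nominal 40 mm. In the final pictures the detector found no bezel. In the side view it also took the lever sleeve for the knob once, as its top answer, which I ignored.

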